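# Load two cores and hold the carrier home in the sample reader

### The arm

A 7-joint arm with a two-finger parallel gripper is mounted at the origin on the work surface. World frame = base frame: x ahead of the robot, y to its left, z up, the work surface at z = 0. Lengths are in mm, angles in rad, forces in N, time in s.
With the tool pointing down it reaches from about 400 to 850 mm from the base axis. Payload 4.5 kg.
Tool frame: the origin (TCP) lies at the very end of the fingers, on their centre line; the grasp point (between the pads) lies 19 mm behind it; z points along the fingers, y is the direction in which the jaws open and shut (so a half turn about z gives the same grasp; the last joint's range is limited). The gripper opens to 85 mm and grips with 20 to 120 N. Pads are 22 mm wide; open, the fingers measure 114 mm over their backs; the gripper's body (76 mm by 85 mm) begins 54 mm behind the grasp point. The pads swing forward as they close: fully open they stand 13 mm farther back than shut.
Start: joints at [-1.135, 0.689, -0.195, 1.565, 0.157, 0.902, -0.215], TCP at [244.406, 575.257, 231.317] pointing down, gripper open.
Joint ranges: [-3.01, 3.01], [-0.46, 2.08], [-1.47, 1.51], [0.13, 2.56], [-1, 4.14], [0.04, 2.09], [-2.66, 2.66]. Speed limits (rad/s): [2.57, 2.57, 3.14, 3.14, 3.14, 3.14, 3.14].

### API

Orientations are given as a unit quaternion [w, x, y, z].
In Python, from cell import manip, optics gives the robot as it stands. The module is installed in compiled form; this text tells all that it offers.
- The arm moves only by the tool jog_arm, never from a script. Its argument "targets" is one flat list of numbers, 5 for each row, row after row: the opening, from 0 (shut) to 1 (fully open), then the shift along the tool's x, y, z in mm, then the turn about the tool's z in rad. A call has 1 to 5 rows; each row shifts and turns the commanded pose from where the row before left it, along the tool's axes as they then stand; what a row does not reach is not made up. A row lasts 1/10 s, in which the tool goes at most 50 mm and 8.59 degrees, less where a joint would pass 70% of its speed; a pose out of reach is approached as far as the arm can. A call is refused whole if a number of a shift passes 50 or a number of a turn 0.15, either way. A call with a gripper value outside its range is refused whole. The fingers move at their own pace and stop on an object; "grip_force" is the grip in N (left out, the last holds). Time passes only in rows, so rows that do not move let the fingers close. It gives the time, the measured TCP pose, the force and the opening at its end, in the units of the state.
- manip.read_state(): the state, without advancing time (a new reading comes with each control period).
- optics.read_camera(name): name is "scene" or "top" or "wrist"; returns the picture (384x512x3 uint8, blue, green, red); there is no depth.
- optics.get_calibration(name): a dict with "camera_matrix" (3x3 intrinsics, pixels), "k1" (the pictures are not rectified: a ray, as slopes to the right and down, at radius r is drawn at 1 + k1 r^2 times it, then the intrinsics apply), "origin" and "rotation" of the camera in the world; the wrist camera has in their place "tool_from_camera" (4x4, takes a point from camera to tool coordinates, whose origin is the TCP and whose axes are the flange's). Camera axes: x right, y down, z forward; pixel columns grow to the right and rows downward; lengths in mm; the calibration is good to about 2 mm. A picture is of the moment at which its call begins: read the wrist's pose just before it. get_calibration takes no time and is no camera call.
- manip.job_done(): hands the job in, once; it reports no verdict.
The state is a dict: "time": time; "qpos": joint angles; "dq": joint speeds; "joint_torque": joint torques, N m; "position": TCP position; "orientation": TCP orientation; "ft_force": force on the tool from outside, world axes, zero at the start; "moment": the same for the moment, N m; "gripper_width": finger opening in mm.
Only numpy, scipy, OpenCV 4.12 (cv2) and the standard library are available. Lean on these libraries where they do the work, as an engineer would, in place of code of your own. Each camera call takes 0.05 s, during which the arm holds its last target. There are 200 camera calls.

### The job

Take the two round stone cores from the steel tray and drop them one at a time, upright, into the two bores of the grey carrier, leaving the square prism and everything else alone. Then slide the loaded carrier up to the stop block and flat along the fence of the reader, and press it firmly into the fence and down onto the steel deck at once with one diagonal push. Finish while still holding that push: do not let go, because the reading is taken while the carrier is held there.

Things in the scene. Friction and masses are not known exactly. Their poses are not given: they have to be found in the camera images.
- core_a: round stone drill core (concrete grey), cylinder 22 mm diameter, 55 mm long, about 55 g, standing upright in the steel tray; origin at the centre of its underside, z up along its axis. The two cores are alike and either may go into either bore
- core_b: the other round stone core, identical to core_a (22 mm diameter, 55 mm long); origin at the centre of its underside, z up along its axis
- prism: square concrete prism 28 x 28 x 55 mm standing upright in the same tray among the cores, not part of the job and too big for the bores; origin at the centre of its underside
- tray: fixed shallow sheet-steel tray, 210 (x) x 150 (y) x 18 mm high, walls and floor 3 mm; origin at the centre of its underside; the cores and the prism stand in a row along its x axis, about 60 mm apart and within 25 mm of its long centre line
- carrier: loose grey plastic carrier block, 60 (its x) x 150 (its y) x 40 mm high, about 0.45 kg, lying on the reader's deck off the fence and stop; origin at the centre of its underside. On the middle of its top stands a grip tab 14 mm thick (x), 32 mm wide (y), 35 mm high. Two round bores 52 mm to either side of the tab, 24.5 mm diameter, 30 mm deep, open upwards; a seated core sticks out 25 mm
- bore_a (a point): centre of the mouth of the bore at the carrier's -y end, level with the block's top (40 mm above its underside); axes as the carrier's
- bore_b (a point): centre of the mouth of the bore at the carrier's +y end, level with the block's top; axes as the carrier's
- tab_top (a point): middle of the top of the carrier's grip tab, 75 mm above the carrier's underside; the tab reaches 35 mm down from here; axes as the carrier's
- deck: the reader's fixed flat steel deck, 170 (x) x 250 mm (y), 8 mm thick, its top 8 mm above the bench, polished so that the carrier slides easily (friction about 0.25, as on fence and stop); the origin lies on its top face, 15 mm towards +x and 20 mm towards +y of the middle of that face
- fence: fixed aluminium fence on the far (+x) side of the deck, 235 mm long (y), 30 mm high, 16 mm thick; a grey housing 42 mm high stands behind it. Origin: middle of the foot of its working face, on the deck's top; x is that face's normal, pointing from the carrier into the fence, y runs along it. The seated carrier, its x axis along the fence's x, has its origin at x = -30 mm in this frame
- stop: fixed aluminium stop block at the -y (right) end of the deck, 50 (x) x 20 (y) x 30 mm high; origin at the middle of the foot of its working face, on the deck's top; y points out of that face towards the carrier, x as the fence's. The carrier touching it has its origin at y = +75 mm in this frame
- beaker: loose glass beaker, 70 mm wide and 95 mm high, standing beyond the work, not part of the job; origin at the centre of its underside
- bottle: loose white plastic bottle with a cap, 60 mm wide and 150 mm high, standing beyond the tray, not part of the job; origin at the centre of its underside

How it is judged (in metres and radians):
On the way, in this order (a step that is already met when the one before it is completed fails the run):
1. one core stands in a bore of the carrier (((horizontal distance between core_a and bore_a below 0.006 m and z of core_a in the frame of bore_a below -0.026 m and angle between core_a's own z axis and vertical below 0.15 rad) or (horizontal distance between core_a and bore_b below 0.006 m and z of core_a in the frame of bore_b below -0.026 m and angle between core_a's own z axis and vertical below 0.15 rad) or (horizontal distance between core_b and bore_a below 0.006 m and z of core_b in the frame of bore_a below -0.026 m and angle between core_b's own z axis and vertical below 0.15 rad) or (horizontal distance between core_b and bore_b below 0.006 m and z of core_b in the frame of bore_b below -0.026 m and angle between core_b's own z axis and vertical below 0.15 rad))), for 0.2 s.
2. both cores stand in the carrier, one in each bore ((((horizontal distance between core_a and bore_a below 0.006 m and z of core_a in the frame of bore_a below -0.026 m and angle between core_a's own z axis and vertical below 0.15 rad) and (horizontal distance between core_b and bore_b below 0.006 m and z of core_b in the frame of bore_b below -0.026 m and angle between core_b's own z axis and vertical below 0.15 rad)) or ((horizontal distance between core_a and bore_b below 0.006 m and z of core_a in the frame of bore_b below -0.026 m and angle between core_a's own z axis and vertical below 0.15 rad) and (horizontal distance between core_b and bore_a below 0.006 m and z of core_b in the frame of bore_a below -0.026 m and angle between core_b's own z axis and vertical below 0.15 rad)))), for 0.2 s.
At the end, for the whole second after the job is handed in: A core in each bore (foot 26 mm or more below the mouth); carrier at rest, flat on the deck, square to the fence (0.03 rad) and within 4 mm of it, within 4.5 mm of the stop, and held: over 4 N on the fence and over 10 N on the deck (its weight is at most 7 N) ((((horizontal distance between core_a and bore_a below 0.006 m and z of core_a in the frame of bore_a below -0.026 m and angle between core_a's own z axis and vertical below 0.15 rad) and (horizontal distance between core_b and bore_b below 0.006 m and z of core_b in the frame of bore_b below -0.026 m and angle between core_b's own z axis and vertical below 0.15 rad)) or ((horizontal distance between core_a and bore_b below 0.006 m and z of core_a in the frame of bore_b below -0.026 m and angle between core_a's own z axis and vertical below 0.15 rad) and (horizontal distance between core_b and bore_a below 0.006 m and z of core_b in the frame of bore_a below -0.026 m and angle between core_b's own z axis and vertical below 0.15 rad))) and contact force between carrier and fence above 4 N and contact force between carrier and deck above 10 N and angle between the x axis of carrier and the x axis of fence, either way round below 0.03 rad and x of carrier in the frame of fence above -0.034 m and y of carrier in the frame of stop between 0.07 and 0.0795 m and z of carrier in the frame of deck below 0.003 m and angle between carrier's own z axis and vertical below 0.03 rad and linear speed of carrier below 0.01 m/s); the arm keeps its last pose, push and grip.
It fails at once if the square prism is knocked over or carried off (moved more than 30 mm) (distance of prism from where it was at the start of the episode above 0.03 m).
It fails at once if the beaker or the bottle is disturbed (moved more than 30 mm) (distance of any of beaker, bottle from where it was at the start of the episode above 0.03 m).
It also fails if it takes over 72 s, if anything falls off the work surface, if the arm or the gripper's body presses on something with over 40 N, if the wrist force passes 120 N, or if a joint passes its speed limit or range.

## Working session

There is one attempt and no reset: what is moved stays moved. The work goes in short steps, Python scripts to look and compute and a tool call to move; the robot and the scene stay as the last step left them, time stands still between calls to the robot, and variables do not carry over. Pictures are saved under pics/ and viewed, about 8 in all and at most 12, crops included, and the job is handed in when it is done.

Besides the shell and the picture viewer there is one more tool, called as name(argument=value, ...) on one line, values as JSON. jog_arm: Moves the arm, as the interface text tells. Its arguments: {"type":"object","properties":{"targets":{"type":"array"},"grip_force":{"type":"number"}},"required":["targets"]}

```bash
mkdir -p pics
cat > h.py <<'E'
import numpy as np, cv2
from cell import manip, optics
from scipy.spatial.transform import Rotation as R
def ray(name,uv,st=None):
    c=optics.get_calibration(name);K=np.array(c["camera_matrix"]);k=c["k1"]
    d=(np.array(uv,float)-K[:2,2])/[K[0,0],K[1,1]];s=d.copy()
    for _ in range(30): s=d/(1+k*(s@s))
    v=np.array([s[0],s[1],1])
    if name=="wrist":
        T=np.array(c["tool_from_camera"]);q=st["orientation"];Rt=R.from_quat([q[1],q[2],q[3],q[0]]).as_matrix()
        return np.array(st["position"])+Rt@T[:3,3],Rt@T[:3,:3]@v
    return np.array(c["origin"]),np.array(c["rotation"])@v
def onz(name,uv,z,st=None):
    o,v=ray(name,uv,st);return o+v*(z-o[2])/v[2]
E
python3 - <<'E'
from h import *
s=manip.read_state();print({k:np.round(v,3) for k,v in s.items()})
ims=[]
for n in("top","scene","wrist"):
    im=optics.read_camera(n);cv2.imwrite(f"pics/{n}0.png",im);c=optics.get_calibration(n);print(n,{k:np.round(v,3).tolist() for k,v in c.items()})
    ims.append(im)
cv2.imwrite("pics/t0.png",cv2.resize(ims[0],(800,600),interpolation=cv2.INTER_CUBIC))
E
```

```text
{'time': np.float64(0.0), 'qpos': array([-1.135,  0.69 , -0.195,  1.566,  0.157,  0.903, -0.215]), 'dq': array([-0.001, -0.001, -0.   , -0.   , -0.001, -0.   ,  0.001]), 'joint_torque': array([ 0.0000e+00, -5.3961e+01, -1.2670e+00, -1.5854e+01,  9.0000e-03,
        9.0000e-03, -0.0000e+00]), 'position': array([244.211, 574.581, 230.454]), 'orientation': array([-0.   ,  0.199,  0.98 , -0.001]), 'ft_force': array([ 0.364, -0.458, -0.538]), 'moment': array([ 0.024,  0.028, -0.045]), 'gripper_width': np.float64(85.255)}
top {'camera_matrix': [[419.728, 0.0, 259.51], [0.0, 419.728, 190.898], [0.0, 0.0, 1.0]], 'k1': -0.111, 'origin': [540.704, -0.179, 934.079], 'rotation': [0.044, -0.706, 0.707, -0.022]}
scene {'camera_matrix': [[398.274, 0.0, 255.916], [0.0, 398.274, 191.266], [0.0, 0.0, 1.0]], 'k1': 0.031, 'origin': [1219.091, 103.492, 813.014], 'rotation': [-0.223, 0.609, 0.713, -0.266]}
wrist {'camera_matrix': [[335.203, 0.0, 256.416], [0.0, 335.203, 193.334], [0.0, 0.0, 1.0]], 'k1': -0.006, 'tool_from_camera': [[0.0, -0.956, -0.294, 76.271], [1.0, 0.0, -0.0, 0.949], [0.0, -0.294, 0.956, -141.279], [0.0, 0.0, 0.0, 1.0]]}
```

View pics/t0.png

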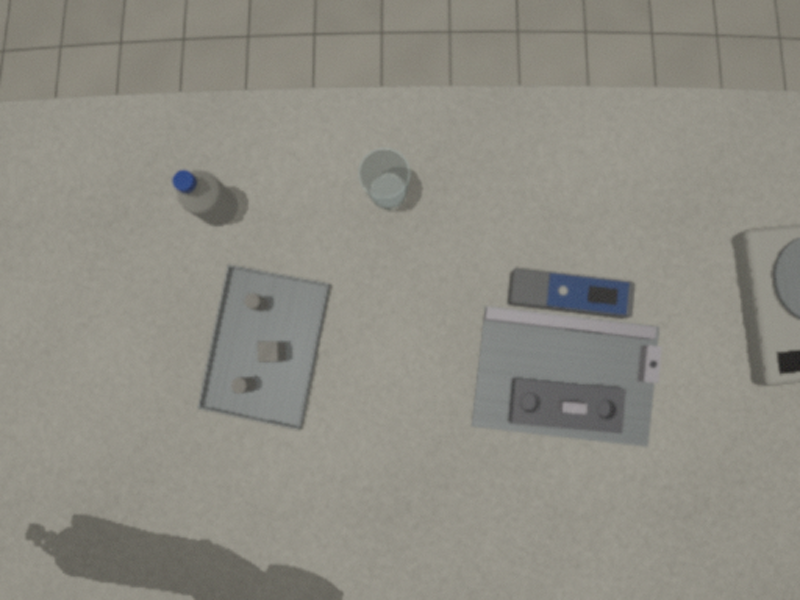

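View pics/scene0.png

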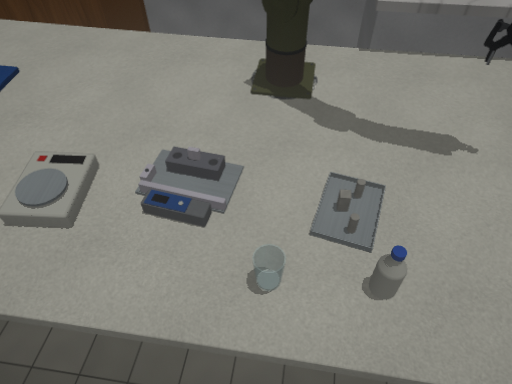

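Top view: the cores' tops are at about (252,300) and (240,384), with the prism at (266,351) between them. The carrier is centred near (567,405), with the fence and stop at upper right. Next: coarse positions (the rotation is a quaternion).

```bash
sed -i 's/return np.array(c\["origin"\]),np.array(c\["rotation"\])@v/q=c["rotation"]; return np.array(c["origin"]),R.from_quat([q[1],q[2],q[3],q[0]]).as_matrix()@v/' h.py
python3 - <<'E'
from h import *
P=lambda n,x,y,z:print(n,np.round(onz("top",(x/1.5625,y/1.5625),z)[:2],1))
P("coreL",252,300,58);P("prism",265,351,58);P("coreR",239,385,58)
for p in((229,267),(330,284),(302,428),(202,408)):P("tray",*p,18)
for p in((513,378),(625,388),(622,433),(509,423)):P("car",*p,48)
P("tab",574,408,83);P("bore b",529,402,48);P("bore a",606,409,48)
P("fence near L",485,319,38);P("fence near R",656,339,38)
P("beaker",388,192,0);P("bottle",205,200,20);P("stop",642,364,38)
E
```

```text
coreL [620.9 236. ]
prism [551.7 216.7]
coreR [505.8 251.7]
tray [672.1 281.6]
tray [647.  135.1]
tray [445.1 172.7]
tray [471.2 316.4]
car [ 515.7 -116.9]
car [ 501.4 -268.3]
car [ 441.3 -263.2]
car [ 455.8 -111. ]
tab [ 477.8 -190.7]
bore b [ 483.6 -138.1]
bore a [ 473.5 -241.9]
fence near L [595.8 -81. ]
fence near R [ 567.4 -316.2]
beaker [783.9  54.4]
bottle [770.5 319.9]
stop [ 533.4 -295.7]
```

View pics/wrist0.png

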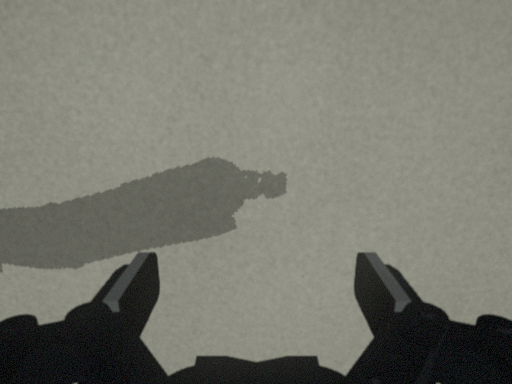

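jog_arm(targets=[1,0,0,0,-0.111,1,0,0,0,-0.111,1,-37,-27,0,0,1,-37,-27,0,0,1,-37,-27,0,0], grip_force=40)

```text
time: 0.65
position: [339.9, 474.4, 231.0]
orientation: [-0.0, 0.089, 0.996, -0.0]
ft_force: [0.0, -0.0, -0.2]
gripper_width: 85.4
```

jog_arm(targets=[1,-37,-27,0,0,1,-37,-27,0,0,1,-37,-27,0,0,1,-37,-27,0,0,1,-37,-27,0,0])

```text
time: 1.15
position: [498.0, 308.1, 231.1]
orientation: [-0.0, 0.09, 0.996, -0.0]
ft_force: [0.8, 1.0, -0.1]
gripper_width: 85.5
```

jog_arm(targets=[1,-37,-27,0,0,1,-37,-27,0,0,1,0,0,0,0,1,0,0,0,0])

```text
time: 1.55
position: [560.8, 241.8, 230.8]
orientation: [-0.0, 0.091, 0.996, -0.0]
ft_force: [-0.3, 1.1, 0.0]
gripper_width: 85.5
```

Run:
```python
from h import *
s=manip.read_state();print(np.round(s["position"],1),np.round(s["orientation"],4))
cv2.imwrite("pics/w1.png",optics.read_camera("wrist"))
import json;json.dump({k:np.array(v).tolist() for k,v in s.items()},open("s1.json","w"))
```

```text
[560.8 241.8 230.8] [-3.000e-04  9.150e-02  9.958e-01 -3.000e-04]
```

View pics/w1.png

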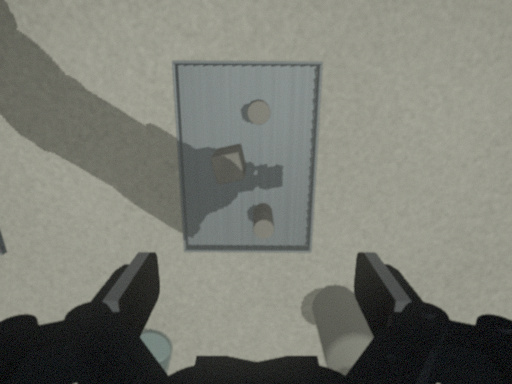

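Wrist view: near core top at about (259,113), far core top at about (263,228), prism at about (230,160). I'll compute the core centres at z=58.

Run:
```python
from h import *
import json;s=json.load(open("s1.json"))
im=cv2.imread("pics/w1.png").astype(int)
m=((im[...,2]-im[...,0])>6).astype(np.uint8)[:, :];m[:70]=0;m[245:]=0;m[:,:190]=0;m[:,305:]=0
n,l,st,c=cv2.connectedComponentsWithStats(m)
for i in range(1,n):
    if st[i,4]>40:print(st[i],c[i])
q=s["orientation"];Rt=R.from_quat([q[1],q[2],q[3],q[0]]).as_matrix()
for n,p in(("near",(259,112)),("far",(263,229)),("prism",(232,155))):
    w=onz("wrist",p,58,s);print(n,np.round(w,1),"tool",np.round(Rt.T@(w-s["position"]),1))
for p in((174,62),(321,62),(311,250),(186,249)):print(np.round(onz("wrist",p,18,s),1))
cv2.imwrite("pics/w1c.png",cv2.resize(im[70:260,170:330].astype(np.uint8),None,fx=3.1,fy=3.1,interpolation=cv2.INTER_CUBIC))
```

```text
[248 101  22  23 372] [258.30376344 111.90860215]
[212 148  33  35 467] [229.26766595 164.73875803]
[254 213  20  26 320] [263.2375 227.3125]
near [505.3 255.6  58. ] tool [ 57.    3.5 172.8]
far [619.6 238.8  58. ] tool [-58.5   7.8 172.7]
prism [539.7 223.3  58. ] tool [ 17.3 -22.  172.8]
[445.1 181.5  18. ]
[471.5 324.2  18. ]
[672.9 286.9  18. ]
[645.2 143.8  18. ]
```

jog_arm(targets=[1,-29,4,35,0,1,-29,4,35,0,0.6,0,0,40,0,0.6,0,0,0,0,0.6,0,0,0,0])

```text
time: 2.1
position: [617.0, 242.9, 121.5]
orientation: [-0.001, 0.088, 0.996, 0.0]
ft_force: [0.3, 0.1, 0.8]
gripper_width: 51.6
```

Run:
```python
from h import *
s=manip.read_state();print(np.round(s["position"],1))
im=optics.read_camera("wrist");cv2.imwrite("pics/w2.png",im)
q=s["orientation"];Rt=R.from_quat([q[1],q[2],q[3],q[0]]).as_matrix()
im=im.astype(int);m=((im[...,2]-im[...,0])>6).astype(np.uint8)
n,l,st,c=cv2.connectedComponentsWithStats(m)
for i in range(1,n):
    if st[i,4]>100:print(st[i],c[i])
T=np.array(optics.get_calibration("wrist")["tool_from_camera"])
p=np.linalg.inv(T)@[0,0,0,1];K=optics.get_calibration("wrist")["camera_matrix"];p=np.array(K)@p[:3];print("tcp px",p[:2]/p[2])
```

```text
[617.  242.9 121.5]
[    0     0   168   362 40775] [ 61.94947885 166.96816677]
[  322     0   190   361 55202] [425.53909279 154.97851527]
[ 222    5   37   47 1236] [240.19012945  26.26779935]
[ 164   94   60   52 2131] [192.65743782 118.93664946]
[234 188  31  45 575] [248.83130435 215.3373913 ]
[  186   254   141   111 12855] [256.02504862 308.55075846]
[435 354  15  18 110] [442.01818182 362.20909091]
[119 359  19  25 306] [129.99673203 370.49346405]
[376 361  30  23 383] [388.45953003 373.93211488]
tcp px [253.89195675 259.51792825]
```

View pics/w2.png

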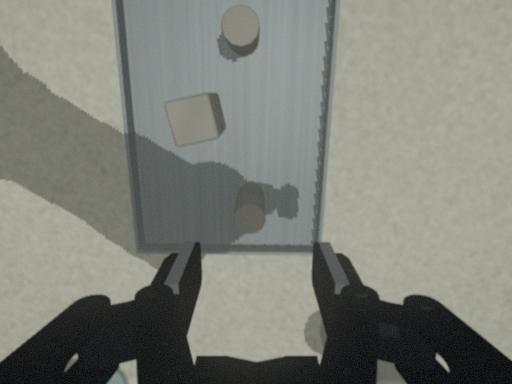

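Far core top is centred near (249,217). The finger midline shows at col 257 against 254 predicted, which suggests a camera bias of about 1.4 mm in tool y.

```bash
cat >> h.py <<'E'
def tool(uv,z,s):
    q=s["orientation"];Rt=R.from_quat([q[1],q[2],q[3],q[0]]).as_matrix()
    return Rt.T@(onz("wrist",uv,z,s)-s["position"])
E
python3 - <<'E'
from h import *
s=manip.read_state();print(np.round(s["position"],2),np.round(s["orientation"],4))
im=cv2.imread("pics/w2.png");cv2.imwrite("pics/w2c.png",cv2.resize(im[180:250,190:325],None,fx=5,fy=5,interpolation=cv2.INTER_CUBIC))
for p in((249,217),(240,25)):print(np.round(tool(p,58,s),1),np.round(onz("wrist",p,58,s),1))
g=cv2.GaussianBlur(im,(3,3),0)
print(g[195:240:2,249].tolist());print(g[217,228:272:2].tolist())
E
```

```text
[618.28 243.19 123.06] [5.000e-04 8.850e-02 9.961e-01 1.100e-03]
[-3.8 -3.7 65.1] [621.5 239.   58. ]
[110.9  -8.   65. ] [507.8 255.   58. ]
[[83, 89, 89], [82, 89, 89], [83, 90, 90], [82, 89, 88], [84, 90, 90], [89, 97, 96], [92, 99, 99], [91, 98, 98], [90, 98, 97], [91, 98, 97], [91, 98, 98], [92, 100, 99], [91, 99, 99], [91, 100, 100], [91, 99, 100], [91, 98, 99], [90, 98, 99], [91, 99, 99], [92, 101, 100], [110, 115, 112], [133, 135, 129], [136, 138, 130], [136, 138, 131]]
[[94, 97, 91], [94, 97, 91], [92, 94, 90], [88, 95, 93], [89, 97, 97], [90, 96, 97], [90, 97, 96], [90, 97, 96], [90, 97, 97], [91, 99, 97], [92, 100, 99], [92, 100, 99], [91, 100, 99], [92, 100, 100], [91, 98, 98], [91, 99, 100], [93, 100, 101], [92, 99, 99], [99, 105, 104], [126, 130, 123], [137, 139, 131], [138, 141, 132]]
```

jog_arm(targets=[0.6,-4,-5,0,0,0.6,0,0,44,0,0.6,0,0,44,0,0.6,0,0,0,0,0.2,0,0,0,0], grip_force=30)

```text
time: 2.65
position: [622.4, 235.6, 35.0]
orientation: [0.001, 0.09, 0.996, 0.0]
ft_force: [0.1, -0.6, -0.0]
gripper_width: 38.0
```

jog_arm(targets=[0,0,0,0,0,0,0,0,0,0,0,0,0,0,0,0,0,0,0,0])

```text
time: 3.05
position: [624.1, 236.5, 36.8]
orientation: [0.003, 0.09, 0.996, 0.002]
ft_force: [-0.4, -0.1, 8.6]
gripper_width: 20.9
```

jog_arm(targets=[0,0,0,-20,0,0,0,0,-50,0,0,0,0,-40,0,0,0,0,0,0,0,0,0,0,0])

```text
time: 3.55
position: [622.7, 235.7, 145.8]
orientation: [0.002, 0.09, 0.996, 0.001]
ft_force: [-0.7, 0.8, -1.3]
gripper_width: 21.0
```

Run:
```python
from h import *
s=manip.read_state();print(np.round(s["position"],1),np.round(s["gripper_width"],2),np.round(s["ft_force"],2))
im=optics.read_camera("wrist");cv2.imwrite("pics/w3.png",im)
cv2.imwrite("pics/w3c.png",cv2.resize(im[150:350,130:390],None,fx=3,fy=3,interpolation=cv2.INTER_CUBIC))
```

```text
[622.7 235.7 145.8] 21.02 [-0.73  0.83 -1.29]
```

View pics/w3c.png

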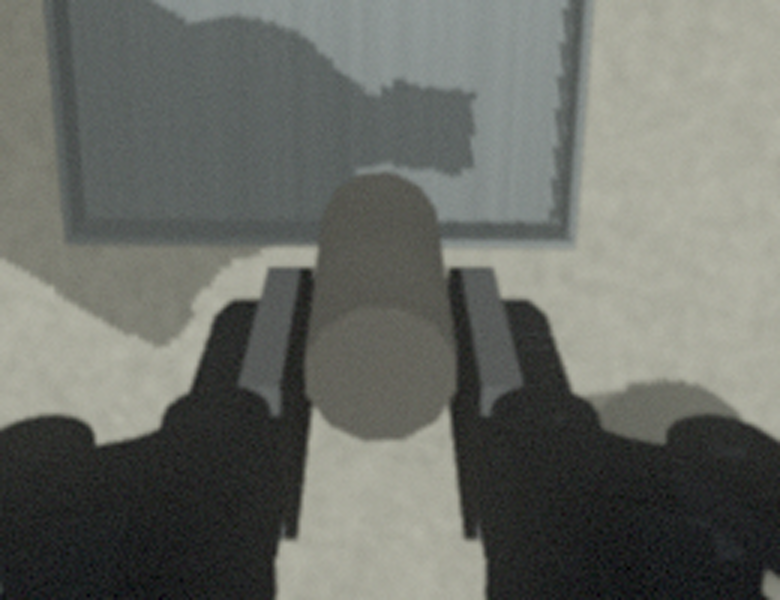

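Core held square and upright, top centre at about (257,274). Now to bore_b.

jog_arm(targets=[0,0,0,-25,-0.058,0,10,-43,0,0,0,10,-43,0,0,0,10,-43,0,0,0,10,-43,0,0])

```text
time: 4.1
position: [559.2, 67.6, 167.0]
orientation: [-0.001, 0.061, 0.998, -0.0]
ft_force: [1.1, -0.4, 0.3]
gripper_width: 21.0
```

jog_arm(targets=[0,10,-43,0,0,0,10,-43,0,0,0,10,-43,0,0,0,10,-43,0,0,0,10,-43,0,0])

```text
time: 4.6
position: [483.5, -139.3, 167.2]
orientation: [-0.001, 0.061, 0.998, 0.0]
ft_force: [-0.3, -0.7, -1.0]
gripper_width: 20.6
```

jog_arm(targets=[0,0,0,0,0,0,0,0,0,0,0,0,0,0,0])

```text
time: 4.9
position: [485.6, -136.4, 167.8]
orientation: [-0.0, 0.06, 0.998, 0.001]
ft_force: [-0.7, 0.8, -0.9]
gripper_width: 20.7
```

Run:
```python
from h import *
import json
s=manip.read_state();print(np.round(s["position"],1),np.round(s["orientation"],4),np.round(s["ft_force"],2))
json.dump({k:np.array(v).tolist() for k,v in s.items()},open("s4.json","w"))
im=optics.read_camera("wrist");cv2.imwrite("pics/w4.png",im)
cv2.imwrite("pics/w4c.png",cv2.resize(im,(800,600),interpolation=cv2.INTER_CUBIC))
print("top ctr",tool((257,274.3),s["position"][2]+23,s),"foot front",tool((257,207.7),s["position"][2]-32,s))
```

```text
[ 485.6 -136.4  167.8] [-3.000e-04  6.000e-02  9.982e-01  7.000e-04] [-0.74  0.82 -0.86]
top ctr [  5.72208531   1.47575822 -22.99441411] foot front [14.34895991  1.5469656  32.01106014]
```

View pics/w4c.png

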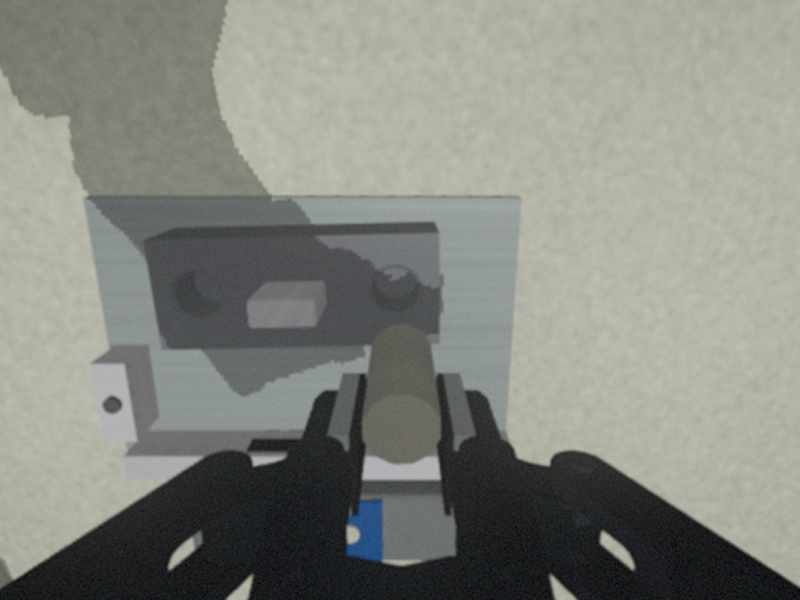

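Run:
```python
from h import *
import json
s=json.load(open("s4.json"))
im=cv2.imread("pics/w4.png")
for p in((253.4,184.3),(126.7,187.5)):print(np.round(tool(p,48,s),1),np.round(onz("wrist",p,48,s),1))
print(np.round(onz("wrist",(181.7,200),83,s),1))
# foot front edge row along col 256 in w3,w4
for f in("w3","w4"):
    i=cv2.imread(f"pics/{f}.png")[195:220,255:259].mean((1,2));print(f,np.round(i).astype(int).tolist())
print([np.round(tool((256.5,r),s["position"][2]-33,s),1).tolist() for r in(206,207,208,209)])
cv2.imwrite("pics/w4d.png",cv2.resize(im[165:310,210:300],None,fx=4.1,fy=4.1,interpolation=cv2.INTER_CUBIC))
```

```text
[  3.2  -1.2 119.8] [ 482.2 -137.1   48. ]
[   0.5 -104.   119.7] [ 472.6 -239.4   48. ]
[ 477.9 -187.6   83. ]
w3 [98, 98, 97, 97, 98, 97, 96, 96, 101, 111, 128, 131, 114, 92, 86, 86, 88, 87, 87, 85, 85, 85, 85, 84, 86]
w4 [71, 72, 69, 71, 75, 80, 79, 78, 80, 79, 80, 81, 85, 90, 94, 93, 92, 92, 92, 91, 92, 90, 89, 91, 91]
[[15.0, 1.3, 33.0], [14.4, 1.3, 33.0], [13.8, 1.3, 33.0], [13.2, 1.3, 33.0]]
```

jog_arm(targets=[0,0,-2.7,0,0,0,0,0,38,0,0,0,0,36,0,0,0,0,0,0,0,0,0,0,0])

```text
time: 5.45
position: [485.1, -139.7, 94.4]
orientation: [-0.001, 0.06, 0.998, 0.0]
ft_force: [-0.2, 0.4, -0.1]
gripper_width: 20.7
```

Run:
```python
from h import *
s=manip.read_state();print(np.round(s["position"],1),np.round(s["orientation"],4),np.round(s["ft_force"],2))
im=optics.read_camera("wrist");cv2.imwrite("pics/w5.png",im)
g=cv2.convertScaleAbs(im[150:310,200:310],alpha=1.8,beta=-40)
cv2.imwrite("pics/w5c.png",cv2.resize(g,None,fx=3.7,fy=3.7,interpolation=cv2.INTER_CUBIC))
```

```text
[ 485.1 -139.7   94.4] [-6.000e-04  6.010e-02  9.982e-01  1.000e-04] [-0.23  0.37 -0.15]
```

View pics/w5c.png

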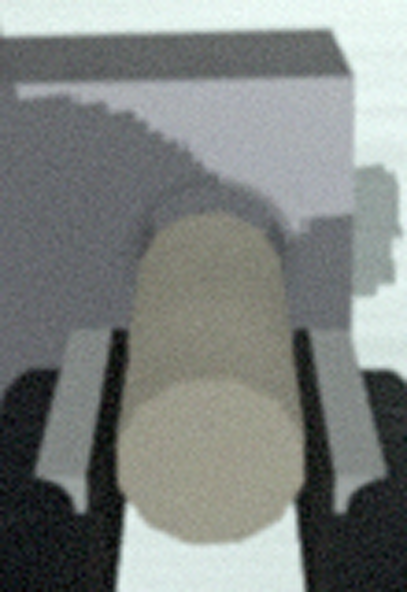

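Bore rim is centred at crop col ~219 and the foot at ~210, so the core needs about 1.4 mm in +y. x already agrees.

jog_arm(targets=[0,0,1.4,0,0,0,0,0,8,0,0,0,0,5,0,0,0,0,5,0,0,0,0,0,0])

```text
time: 6.0
position: [485.3, -139.2, 75.7]
orientation: [-0.0, 0.061, 0.998, 0.0]
ft_force: [-0.3, -0.2, -0.8]
gripper_width: 20.9
```

jog_arm(targets=[0,0,0,6,0,0,0,0,6,0,0,0,0,5,0,0,0,0,4,0,0,0,0,0,0])

```text
time: 6.5
position: [485.0, -139.1, 54.6]
orientation: [-0.0, 0.061, 0.998, 0.0]
ft_force: [-0.2, 0.1, -1.5]
gripper_width: 21.0
```

jog_arm(targets=[0.36,0,0,0,0,0.36,0,0,0,0,0.36,0,0,0,0,0.36,0,0,-30,0,0.36,0,0,-50,0])

```text
time: 7.0
position: [483.0, -138.7, 134.1]
orientation: [-0.003, 0.06, 0.998, 0.0]
ft_force: [1.1, 0.8, -0.0]
gripper_width: 30.8
```

jog_arm(targets=[0.36,0,0,-40,0,0.36,0,0,0,0,0.36,0,0,0,0])

```text
time: 7.3
position: [485.4, -139.5, 176.2]
orientation: [0.001, 0.061, 0.998, -0.0]
ft_force: [-1.4, 0.7, -0.6]
gripper_width: 30.8
```

Run:
```python
from h import *
s=manip.read_state();print(np.round(s["position"],1),np.round(s["orientation"],4),np.round(s["gripper_width"],2))
im=optics.read_camera("wrist");cv2.imwrite("pics/w6.png",im)
import json
json.dump({k:np.array(v).tolist() for k,v in s.items()},open("s6.json","w"))
cv2.imwrite("pics/w6c.png",cv2.resize(im[120:320,40:340],None,fx=2.6,fy=2.6,interpolation=cv2.INTER_CUBIC))
```

```text
[ 485.4 -139.5  176.2] [ 9.000e-04  6.110e-02  9.981e-01 -3.000e-04] 30.75
```

View pics/w6c.png

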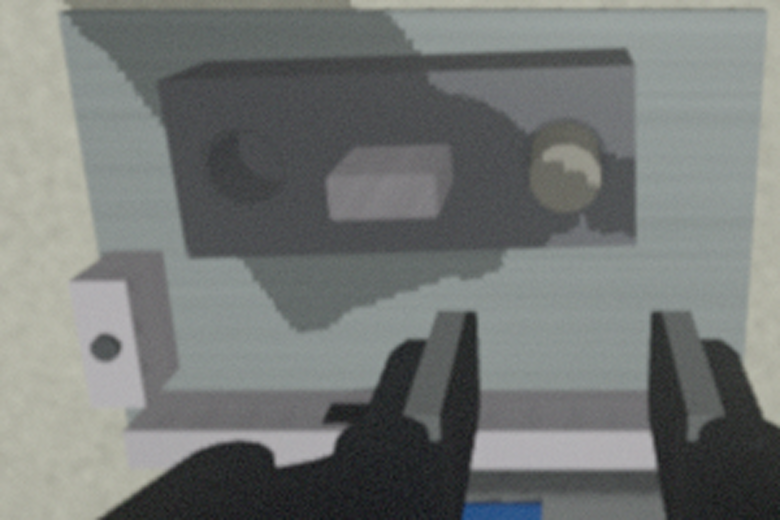

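Core seated in bore_b; bore_a is empty at crop (246,165). Fetching the near core.

jog_arm(targets=[0.6,3,43.5,0,0,0.6,3,43.5,0,0,0.6,3,43.5,0,0,0.6,3,43.5,0,0,0.6,3,43.5,0,0])

```text
time: 7.85
position: [495.4, 79.8, 173.6]
orientation: [-0.002, 0.061, 0.998, -0.001]
ft_force: [1.1, -0.6, -0.1]
gripper_width: 51.0
```

jog_arm(targets=[0.6,3,43.5,0,0,0.6,3,43.5,0,0,0.6,3,43.5,0,0,0.6,2.5,44,0,0,0.6,0,0,30,0])

```text
time: 8.35
position: [507.1, 264.0, 146.6]
orientation: [0.002, 0.056, 0.998, 0.006]
ft_force: [0.3, 1.2, -0.3]
gripper_width: 51.1
```

jog_arm(targets=[0.6,0,0,25,0,0.6,0,0,0,0,0.6,0,0,0,0])

```text
time: 8.65
position: [505.7, 252.5, 119.2]
orientation: [-0.001, 0.061, 0.998, -0.001]
ft_force: [-0.5, 0.1, 0.3]
gripper_width: 51.3
```

Run:
```python
from h import *
s=manip.read_state();print(np.round(s["position"],1))
im=optics.read_camera("wrist");cv2.imwrite("pics/w7.png",im)
m=((im[...,2].astype(int)-im[...,0])>6).astype(np.uint8);m=cv2.morphologyEx(m,cv2.MORPH_OPEN,np.ones((3,3)))
n,l,st,c=cv2.connectedComponentsWithStats(m)
for i in range(1,n):
    if st[i,4]>150:
        print(st[i],np.round(c[i],1),"bottom-based top centre",np.round(tool((st[i,0]+st[i,2]/2-.5,st[i,1]+st[i,3]-1-st[i,2]/2*.95),58,s),1))
```

```text
[505.7 252.5 119.2]
[     0      0    512    362 123505] [258.7 137.6] bottom-based top centre [60.3  0.7 61.4]
[199 275  33  24 523] [217.6 287.7] bottom-based top centre [-50.5 -27.3  61.2]
[317 326  10  37 185] [321.6 343.6] bottom-based top centre [-113.9   49.7   60.9]
[107 360  31  24 526] [125.1 373.3] bottom-based top centre [-124.7 -100.3   61.2]
[376 360  31  24 524] [387.8 373.4] bottom-based top centre [-124.2  102.7   60.7]
```

Run:
```python
from h import *
s=manip.read_state()
im=cv2.imread("pics/w7.png").astype(int)
d=im[...,2]-im[...,0]
print("row profile c256",[(r,int(d[r-1:r+2,250:262].mean()),int(im[r-1:r+2,250:262,1].mean())) for r in range(150,262,4)])
print("col profile r218",[(c,int(d[212:225,c].mean()),int(im[212:225,c,1].mean())) for c in range(205,310,3)])
```

```text
row profile c256 [(150, -5, 143), (154, -5, 144), (158, -4, 143), (162, -5, 142), (166, -5, 142), (170, -5, 142), (174, -5, 141), (178, 0, 113), (182, 5, 87), (186, 5, 87), (190, 6, 89), (194, 5, 88), (198, 5, 91), (202, 6, 97), (206, 6, 96), (210, 6, 97), (214, 6, 97), (218, 7, 96), (222, 7, 96), (226, 5, 101), (230, -5, 136), (234, -5, 137), (238, -5, 137), (242, -5, 136), (246, -5, 137), (250, -6, 136), (254, -5, 136), (258, -5, 136)]
col profile r218 [(205, -4, 97), (208, -3, 96), (211, -3, 96), (214, -5, 97), (217, -5, 98), (220, -4, 96), (223, -3, 98), (226, -4, 96), (229, -3, 98), (232, -3, 97), (235, -3, 96), (238, -3, 97), (241, -3, 96), (244, 4, 95), (247, 7, 95), (250, 6, 95), (253, 6, 96), (256, 6, 96), (259, 7, 98), (262, 7, 96), (265, 6, 98), (268, 6, 99), (271, 3, 105), (274, -2, 126), (277, -5, 133), (280, -5, 125), (283, -4, 126), (286, -4, 126), (289, -5, 123), (292, -6, 124), (295, -4, 124), (298, -6, 128), (301, -5, 136), (304, -5, 141), (307, -6, 140)]
```

jog_arm(targets=[0.6,0.8,0,43,0,0.6,0,0,43,0,0.6,0,0,0,0,0.6,0,0,0,0,0.2,0,0,0,0])

```text
time: 9.2
position: [507.5, 254.2, 36.9]
orientation: [0.002, 0.061, 0.998, 0.001]
ft_force: [0.5, 0.6, 0.5]
gripper_width: 37.9
```

jog_arm(targets=[0,0,0,0,0,0,0,0,0,0,0,0,0,0,0,0,0,0,0,0])

```text
time: 9.6
position: [507.4, 254.0, 36.7]
orientation: [0.002, 0.061, 0.998, 0.001]
ft_force: [-0.2, -1.1, 7.9]
gripper_width: 20.4
```

jog_arm(targets=[0,0,0,-20,0,0,0,0,-50,0,0,0,0,-50,0,0,0,0,-20,0,0,0,0,0,0])

```text
time: 10.1
position: [508.0, 254.6, 179.0]
orientation: [0.004, 0.061, 0.998, 0.003]
ft_force: [0.1, 0.2, -1.0]
gripper_width: 20.8
```

jog_arm(targets=[0,-3,-45,0,0,0,-3,-45,0,0,0,-3,-45,0,0,0,-3,-45,0,0,0,-3,-45,0,0])

```text
time: 10.6
position: [492.3, 26.2, 173.8]
orientation: [-0.001, 0.061, 0.998, -0.0]
ft_force: [0.5, 0.6, -0.3]
gripper_width: 20.7
```

jog_arm(targets=[0,-3,-45,0,0,0,-3,-45,0,0,0,-3,-45,0,0,0,-3,-45,0,0,0,-3,-45,0,0])

```text
time: 11.1
position: [479.8, -198.8, 173.8]
orientation: [-0.001, 0.061, 0.998, 0.0]
ft_force: [0.6, -1.0, -0.4]
gripper_width: 20.5
```

jog_arm(targets=[0,0,-46,0,0,0,0,0,40,0,0,0,0,38,0,0,0,0,0,0,0,0,0,0,0])

```text
time: 11.6
position: [474.7, -242.1, 96.1]
orientation: [-0.001, 0.06, 0.998, 0.0]
ft_force: [0.5, 1.1, 0.0]
gripper_width: 20.7
```

Run:
```python
from h import *
s=manip.read_state();print(np.round(s["position"],1),np.round(s["orientation"],4),np.round(s["ft_force"],2))
im=optics.read_camera("wrist");cv2.imwrite("pics/w8.png",im)
g=cv2.convertScaleAbs(im[170:320,190:340],alpha=2.2,beta=-60)
cv2.imwrite("pics/w8c.png",cv2.resize(g,None,fx=4,fy=4,interpolation=cv2.INTER_CUBIC))
```

```text
[ 474.7 -242.1   96.1] [-1.000e-03  6.040e-02  9.982e-01  4.000e-04] [0.46 1.13 0.05]
```

View pics/w8c.png

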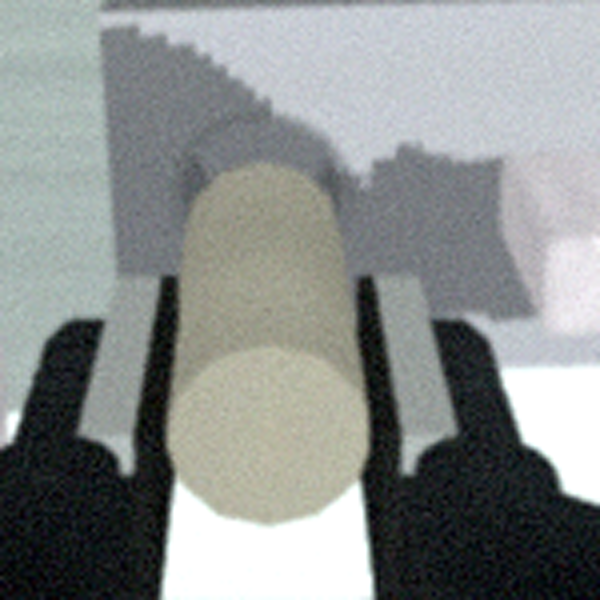

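Bore rim and foot share col 264 in the crop; x differs by about 0.5 mm. Lowering.

jog_arm(targets=[0,0.5,0,0,0,0,0,0,9,0,0,0,0,6,0,0,0,0,5,0,0,0,0,0,0])

```text
time: 12.15
position: [474.3, -242.4, 75.5]
orientation: [-0.001, 0.061, 0.998, 0.0]
ft_force: [-0.7, -0.1, -0.9]
gripper_width: 20.8
```

jog_arm(targets=[0,0,0,6,0,0,0,0,6,0,0,0,0,5,0,0,0,0,4,0,0,0,0,0,0])

```text
time: 12.65
position: [474.4, -242.5, 54.6]
orientation: [-0.001, 0.061, 0.998, 0.0]
ft_force: [0.5, -0.5, -0.6]
gripper_width: 21.0
```

jog_arm(targets=[0.36,0,0,0,0,0.36,0,0,0,0,0.36,0,0,0,0,0.36,0,0,-30,0,0.36,0,0,-50,0])

```text
time: 13.15
position: [472.7, -241.9, 134.0]
orientation: [-0.003, 0.061, 0.998, 0.001]
ft_force: [0.7, -1.5, 0.3]
gripper_width: 30.9
```

jog_arm(targets=[0.48,3,26,-30,0,0.48,0,26,0,-0.031,0.48,0,0,0,0,0.48,0,0,0,0])

```text
time: 13.55
position: [478.0, -190.6, 165.5]
orientation: [-0.0, 0.045, 0.999, -0.0]
ft_force: [-0.6, -0.3, -0.1]
gripper_width: 41.3
```

Run:
```python
from h import *
s=manip.read_state();print(np.round(s["position"],1),np.round(s["orientation"],4),np.round(s["gripper_width"],2),np.round(s["ft_force"],2))
im=optics.read_camera("wrist");cv2.imwrite("pics/w9.png",im)
import json
json.dump({k:np.array(v).tolist() for k,v in s.items()},open("s9.json","w"))
g=cv2.convertScaleAbs(im[110:290,130:390],alpha=1.8,beta=-40)
cv2.imwrite("pics/w9c.png",cv2.resize(g,None,fx=3,fy=3,interpolation=cv2.INTER_CUBIC))
```

```text
[ 478.  -190.6  165.5] [-0.00e+00  4.49e-02  9.99e-01 -2.00e-04] 41.26 [-0.63 -0.3  -0.05]
```

View pics/w9c.png

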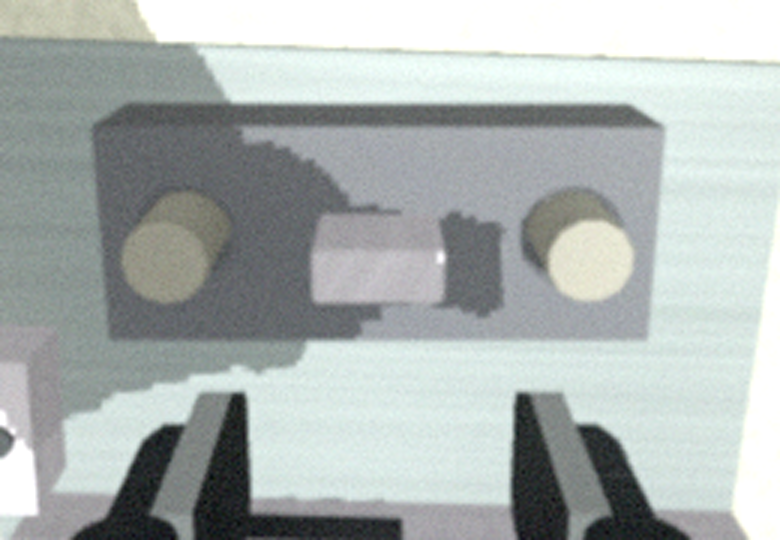

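Both cores are seated and the carrier is square to the tool. Tab centre is near full-frame (256,202). Gripping the tab.

jog_arm(targets=[0.48,1,-0.6,40,0,0.48,0,0,40,0,0.48,0,0,25,0,0.48,0,0,10,0,0.48,0,0,0,0], grip_force=90)

```text
time: 14.1
position: [476.0, -191.8, 48.9]
orientation: [-0.002, 0.046, 0.999, -0.0]
ft_force: [0.1, -0.3, -0.2]
gripper_width: 41.2
```

jog_arm(targets=[0.2,0,0,0,0,0.2,0,0,0,0,0.2,0,0,0,0,0.2,0,0,0,0])

```text
time: 14.5
position: [477.2, -191.4, 50.8]
orientation: [0.0, 0.046, 0.999, -0.0]
ft_force: [-0.6, -0.6, -2.5]
gripper_width: 30.6
```

Run:
```python
from h import *
import json
s=json.load(open("s6.json"));f=lambda c,r:(40+c/2.6,120+r/2.6)
for n,p,z in(("fence foot",(300,390),8),("fence foot",(550,390),8),("fence top",(250,430),38),("fence top",(560,430),38),("stop foot",(165,260),8),("stop foot",(177,365),8),("stop top",(127,280),38),("stop top",(145,405),38),("tab top",(382,195),83),("bore a",(246,165),48)):
    print(n,np.round(tool(f(*p),z,s),1),np.round(onz("wrist",f(*p),z,s)[:2],1))
s=json.load(open("s9.json"))
print("tab now",onz("wrist",(256,202),83,s))
for n,p,z in(("ft",(245+40,493),8),("stop foot",(58,400),8),("stop foot",(50,330),8)):
    w=onz("wrist",(130+p[0]/3,110+p[1]/3),z,s);print(n,np.round(w,1))
```

```text
fence foot [-103.  -103.9  168.4] [ 575.3 -255.4]
fence foot [-102.9   -3.8  168.4] [ 587.3 -156. ]
fence top [-102.3 -113.6  138.4] [ 573.3 -264.9]
fence top [-102.1    0.3  138.4] [ 587.  -151.8]
stop foot [ -47.2 -150.5  168.3] [ 514.1 -294.8]
stop foot [ -91.9 -151.8  168.4] [ 558.4 -301.6]
stop top [ -42.7 -150.1  138.3] [ 509.7 -293.8]
stop top [ -91.9 -150.8  138.4] [ 558.5 -300.5]
tab top [  2.4 -49.7  93.2] [ 477.1 -188.7]
bore a [   1.5 -100.4  128.2] [ 471.9 -239.1]
tab now [ 477.44485696 -189.59391206   83.        ]
ft [ 576.4 -230.     8. ]
stop foot [ 535.8 -299.8    8. ]
stop foot [ 511.3 -297.8    8. ]
```

jog_arm(targets=[0.2,0,0,0,0.031,0.2,-15,-5,0,0,0.2,-15,-5,0,0,0.2,-15,-5,0,0,0.2,-15,-5,0,0])

```text
time: 15.0
position: [533.8, -218.2, 50.8]
orientation: [-0.001, 0.061, 0.998, 0.0]
ft_force: [-2.2, 0.7, 0.2]
gripper_width: 30.5
```

jog_arm(targets=[0.2,-5,0,0,0,0.2,0,0,0,0,0.2,0,-2,0,0,0.2,0,0,0,0])

```text
time: 15.4
position: [539.6, -220.1, 50.8]
orientation: [0.001, 0.06, 0.998, 0.0]
ft_force: [2.1, 0.8, 1.9]
gripper_width: 30.5
```

jog_arm(targets=[0.2,0,-1,0,0,0.2,0,-1,0,0,0.2,0,0,0,0])

```text
time: 15.7
position: [539.0, -221.6, 50.8]
orientation: [0.0, 0.06, 0.998, 0.001]
ft_force: [1.5, 4.0, 5.9]
gripper_width: 30.6
```

jog_arm(targets=[0.2,0,-1,0,0,0.2,0,0,0,0])

```text
time: 15.9
position: [538.8, -222.6, 50.8]
orientation: [0.0, 0.06, 0.998, 0.001]
ft_force: [0.7, 2.9, 5.2]
gripper_width: 30.4
```

jog_arm(targets=[0.2,0,-1,0,0,0.2,0,0,0,0])

```text
time: 16.1
position: [538.7, -223.5, 50.8]
orientation: [0.0, 0.06, 0.998, 0.001]
ft_force: [0.9, 3.0, 6.4]
gripper_width: 30.7
```

jog_arm(targets=[0.2,0,-1,0,0,0.2,0,0,0,0])

```text
time: 16.3
position: [538.5, -224.4, 50.8]
orientation: [0.0, 0.06, 0.998, 0.001]
ft_force: [0.5, 3.9, 6.5]
gripper_width: 30.6
```

jog_arm(targets=[0.2,0,-1,0,0,0.2,0,0,0,0])

```text
time: 16.5
position: [538.4, -225.0, 50.8]
orientation: [0.0, 0.06, 0.998, 0.001]
ft_force: [1.4, 4.7, 6.3]
gripper_width: 30.4
```

jog_arm(targets=[0.2,0,-1,0,0,0.2,0,0,0,0])

```text
time: 16.7
position: [538.4, -225.0, 50.8]
orientation: [0.0, 0.06, 0.998, 0.002]
ft_force: [0.2, 7.3, 5.5]
gripper_width: 30.7
```

jog_arm(targets=[0.2,0,-1,0,0,0.2,0,0,0,0])

```text
time: 16.9
position: [538.4, -225.0, 50.8]
orientation: [0.0, 0.06, 0.998, 0.002]
ft_force: [0.7, 8.2, 7.9]
gripper_width: 30.9
```

Stop contact at y≈-225. Now toward the fence.

jog_arm(targets=[0.2,-3,0.5,0,0,0.2,-3,0.5,0,0,0.2,0,0,0,0])

```text
time: 17.2
position: [540.2, -225.3, 50.9]
orientation: [-0.004, 0.06, 0.998, 0.001]
ft_force: [-7.9, 7.9, 16.8]
gripper_width: 30.7
```

jog_arm(targets=[0.2,-2,0,0,0,0.2,0,0,0,0])

```text
time: 17.4
position: [541.8, -225.4, 50.9]
orientation: [-0.004, 0.06, 0.998, 0.001]
ft_force: [-8.8, 9.4, 18.1]
gripper_width: 30.6
```

jog_arm(targets=[0.2,-2,0,0,0,0.2,0,0,0,0])

```text
time: 17.6
position: [543.9, -225.7, 51.0]
orientation: [-0.004, 0.06, 0.998, 0.001]
ft_force: [-7.1, 8.9, 18.8]
gripper_width: 30.5
```

jog_arm(targets=[0.2,-2,0,0,0,0.2,0,0,0,0])

```text
time: 17.8
position: [546.0, -226.0, 50.9]
orientation: [-0.004, 0.06, 0.998, 0.001]
ft_force: [-8.8, 8.5, 16.6]
gripper_width: 31.0
```

jog_arm(targets=[0.2,-2,0,0,0,0.2,0,0,0,0])

```text
time: 18.0
position: [548.0, -226.2, 50.9]
orientation: [-0.004, 0.06, 0.998, 0.002]
ft_force: [-8.1, 8.7, 16.6]
gripper_width: 30.5
```

jog_arm(targets=[0.2,-2,0,0,0,0.2,0,0,0,0])

```text
time: 18.2
position: [548.1, -226.2, 51.0]
orientation: [-0.006, 0.06, 0.998, 0.001]
ft_force: [-12.0, 9.2, 21.1]
gripper_width: 30.8
```

jog_arm(targets=[0.2,-2,0,0,0,0.2,0,0,0,0])

```text
time: 18.4
position: [548.1, -226.2, 51.0]
orientation: [-0.008, 0.06, 0.998, 0.001]
ft_force: [-16.5, 10.2, 25.0]
gripper_width: 30.6
```

jog_arm(targets=[0.2,-1.5,0,1,0,0.2,0,0,0,0,0.2,0,0,0,0,0.2,0,0,0,0,0.2,0,0,0,0])

```text
time: 18.9
position: [548.1, -226.2, 51.0]
orientation: [-0.009, 0.06, 0.998, 0.001]
ft_force: [-20.3, 11.1, 34.6]
gripper_width: 30.8
```

Run:
```python
from h import *
s=manip.read_state();print(s["time"],np.round(s["position"],2),np.round(s["orientation"],4),np.round(s["ft_force"],2),np.round(s["moment"],3),np.abs(s["dq"]).max())
w=optics.read_camera("wrist");t=optics.read_camera("top");c=optics.read_camera("scene")
a=cv2.resize(w,(400,300));b=cv2.resize(t[150:290,290:440],(400,300*1),interpolation=cv2.INTER_CUBIC);d=cv2.resize(c[130:240,120:260],(400,300),interpolation=cv2.INTER_CUBIC)
e=cv2.resize(cv2.convertScaleAbs(w[150:340,80:420],alpha=1.8,beta=-20),(400,300),interpolation=cv2.INTER_CUBIC)
cv2.imwrite("pics/f.png",np.vstack([np.hstack([a,b]),np.hstack([d,e])]))
s=manip.read_state();print(s["time"],np.round(s["position"],2),np.round(s["ft_force"],2))
```

```text
18.9 [ 548.12 -226.23   51.  ] [-0.0091  0.0602  0.9981  0.0012] [-20.29  11.09  34.62] [ 1.992  3.785 -0.168] 0.0021359363169385654
19.05 [ 548.14 -226.23   51.  ] [-21.54  11.15  35.72]
```

View pics/f.png

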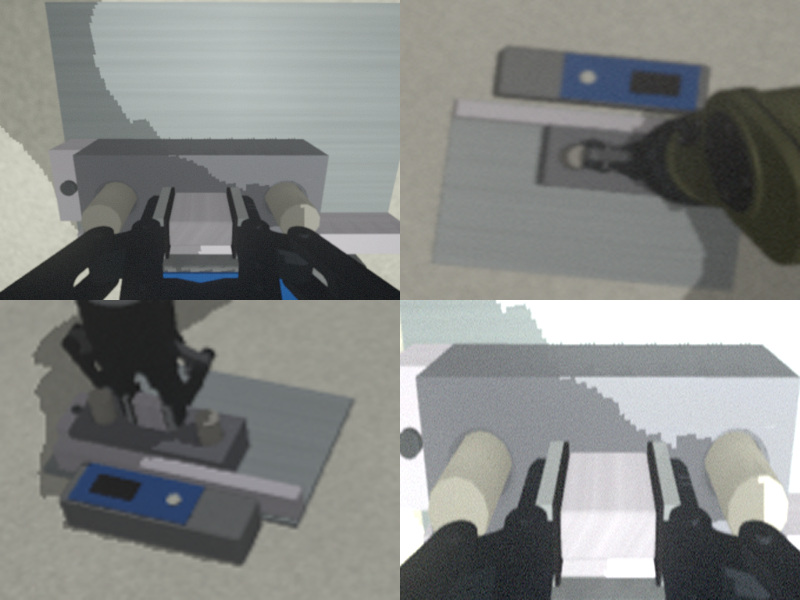

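The carrier is tight and square against the fence and up to the stop. Both cores are in their bores and the forces hold steady. Handing in.

```bash
python3 -c "
from cell import manip
print(manip.job_done());s=manip.read_state();print(s['time'],s['position'],s['ft_force'])"
```

```text
the job is handed in; nothing more can be done
None
the job is handed in; nothing more can be done
```

Both cores are in the carrier's bores, and I handed the job in at about 19 s with the arm still gripping the tab and pushing. No verdict was reported.

- **Cores:** each went in upright with no contact force while lowering. A wrist picture from above, taken before I gripped the tab, showed both seated. The prism, beaker and bottle were never touched.
- **Carrier:** I slid it by its tab to the stop, then to the fence. At both, further commanded steps raised the force and the carrier moved no more than about 0.1 mm. The last pictures show it square to the fence, against the stop and flat on the deck.
- **Push at hand-in:** the wrist measured about 21 N towards the fence, 11 N towards the stop and 35 N down, with the arm at rest. After deck and stop friction I estimate at least 8 N on the fence. That is my own estimate, as contact forces cannot be read directly.
- **Disagreements:**
  - The tool leans about 0.018 rad under the push. That is inside the 0.03 rad limit even if the carrier leans as much.
  - The gripper read about 21 mm on the 22 mm cores and about 31 mm on the 32 mm tab.
  - The top and wrist cameras differed by up to 9 mm in y over the tray, so I went by the wrist camera.

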